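Set the inspection mirror to 45 degrees

ROBOT

A 6-joint arm with a two-finger parallel gripper is mounted at the origin on a cart in front of the work surface, level with it; the furniture and walls round the work are solid. World frame = base frame: x ahead of the robot, y to its left, z up, the work surface at z = 0. Lengths are in mm, angles in rad, forces in N, time in s.
With the tool pointing down it reaches from about 275 to 1000 mm from the base axis. Payload 8.4 kg.
Tool frame: the origin (TCP) lies on the centre line of the jaws, within the pads' length; the fingertips stand r.tip_reach ahead of it and the grasp point (between the pads) lies 3 mm ahead of it (r.tip_reach is the distance from the TCP to the fingertips, in mm); z points along the fingers, y is the direction in which the jaws open and shut (so a half turn about z gives the same grasp; the last joint's range is limited). The gripper opens to 85 mm and grips with 20 to 120 N. Pads are 22 mm wide; open, the fingers measure 114 mm over their backs; the gripper's body (76 mm by 85 mm) begins 54 mm behind the grasp point. The pads swing forward as they close: fully open they stand 13 mm farther back than shut.
Start: joints at [-1.107, 0.353, 1.633, -0, 1.155, -0.002], TCP at [280.71, -558.417, 253.281] pointing down, gripper open.
Joint ranges: [-2.63, 2.63], [-0.92, 2.1], [0.06, 2.66], [-1.3, 4.44], [0, 2.69], [-3.02, 3.02]. Speed limits (rad/s): [2.22, 2.22, 2.79, 3.14, 3.14, 3.14].

INTERFACE

Orientations are given as [roll, pitch, yaw] about the fixed x, y, z axes, in that order (R = Rz(yaw) Ry(pitch) Rx(roll)).
In Python, from rig import sense, optics, r, nets gives the robot as it stands. The module is installed in compiled form; this text tells all that it offers.
- The arm moves only by the tool carry_out, never from a script. Its argument "increments" is a list that holds one entry, the list of rows, each a list of 6 numbers: the shift along the tool's x, y, z normalised to -1 to 1, where 1 is 40 cm, then the turn, a rotation vector about the tool's x, y, z normalised to -1 to 1, where 1 is 60 degrees. A call has 1 to 5 rows; each row is the pose to reach, as a shift and turn from the pose commanded when the call began, along the tool's axes at that moment; what a row does not reach only later rows make up. A row lasts 1/12 s, in which the tool goes at most 41.7 mm and 7.16 degrees, less where a joint would pass 70% of its speed; a pose out of reach is approached as far as the arm can. A call with a number of a shift or a turn outside -1 to 1 is refused whole. A call with a gripper value outside its range is refused whole. "hand" is the closure, from 0 (fully open) to 1 (shut), set as the call begins (left out, the last holds). The fingers move at their own pace and stop on an object; "squeeze" is the grip in N (left out, the last holds). Time passes only in rows, so rows that repeat a pose let the fingers close. It gives the time, the measured TCP pose, the force and the opening at its end, in the units of the state.
- sense(): the state, without advancing time (a new reading comes with each control period).
- optics.grab_frame(name): name is "scene" or "top" or "wrist"; returns a dict with "img" (400x640x3 uint8, red, green, blue), "range_z" (400x640 float32, mm along the optical axis (not along the pixel's ray), 0 where there is no reading), "fov_y" (degrees; the focal length in pixels is half the picture's height over the tangent of half this angle, whatever the lens; pixels are square), "cx", "cy" (the principal point, pixels), "R" (3x3) and "t" (3): a world point X has camera coordinates R X + t. Camera axes: x right, y down, z forward; pixel columns grow to the right and rows downward; lengths in mm; the calibration is good to about 2 mm. A picture is of the moment at which its call begins.
- r.sign_off(): hands the job in, once; it reports no verdict.
Trained networks look in the newest picture that a camera, given by its name, has taken for a name from the list of things; names that differ only in an ending like _2 or _b are one class to them, and where a whole thing is asked for, a point or a joint stands for the part that bears it (a point fixed in the world has none). Each returns a list of dicts, best first, with "confidence" (0 to 1); they miss things now and then, are a little off and sometimes report something else, mostly with a low value. They report only what shows in the picture. A call takes as long as a camera call. They do not tell look-alikes from the thing itself.
- nets.trace(target, camera): "mask" (400x640 bool, what is visible of it).
- nets.tip_of(target, camera): "point" ([x, y, z] in mm, in world coordinates, good to about 4 mm: a listed point, or the origin of a listed thing).
The state is a dict: "clock": time; "qpos": joint angles; "qvel": joint speeds; "joint_efforts": joint torques, N m; "eef_pos": TCP position; "tcp_rot": TCP orientation; "contact_force": force on the tool from outside, world axes, zero at the start; "wrist_torque": the same for the moment, N m; "opening": opening from 0.0 (shut) to 1.0 (fully open).
Only numpy, scipy, OpenCV 4.12 (cv2) and the standard library are available. Lean on these libraries where they do the work, as an engineer would, in place of code of your own. Each camera call takes 0.05 s, during which the arm holds its last target.

TASK

The casting is to be inspected from above: tip the rectangular mirror that faces it back to 45 degrees, halfway between upright and lying flat, so that someone looking straight down into the mirror sees the casting's side. Let go and make sure that the stiff hinge holds it there; leave the round mirror and the casting as they are.

Things in the scene. Friction and masses are not known exactly. Their poses are not given: they have to be found in the camera images.
- rect_stand: Fixed stand of the rectangular mirror: dark base plate 100 x 136 x 12 mm, two grey cheeks 56 mm high carrying the hinge. Origin: centre of the base's underside, on the bench. x points from the mirror's bright face to its back (away from the casting), y along the hinge, z up. The hinge axis runs along y, 45 mm straight above the origin.
- rect_mirror (a joint): Tilt of the rectangular mirror, rad: 0 upright, growing as its top tips back along the stand's +x; pi/4 = 45 degrees, stop at 1.4; starts at 0 to 0.35. Plate 100 mm wide, 8 mm thick, its mid-plane through the hinge axis, reaching 110 mm beyond it (top 155 mm above the bench when upright). Stiff friction hinge, 0.3 N m (about 4 N at 85 mm from the axis), no spring: stays where left.
- casting: Loose dark grey iron casting, a tube on a square foot, 46 x 48 x 56 mm high, origin at the centre of its underside; stands on the bench 140 to 170 mm in front of the rectangular mirror's bright face (a loose bearing ring stands before the round one). Not to be moved.
- round_mirror_top (a point): Middle of the top edge of the other mirror, a round disc of 90 mm on a similar, narrower fixed stand 0.2 to 0.45 m to one side, 110 mm from its hinge axis (45 mm above the bench). It starts tilted 0 to 0.6 rad back and is not to be changed.
There are look-alikes about, which are no part of the job. What is shaped like the rect_stand but green or yellow is not meant.

How it is judged:
By the outcome, as a careful person would: the job done as asked, in the order asked, and still so for the second after the job is handed in, with the robot touching nothing.
It also fails if it takes over 32 s, if anything falls off the work surface, if the arm or the gripper's body presses on something with over 40 N, if the wrist force passes 120 N, or if a joint passes its speed limit or range.

## Working session

There is one attempt and no reset: what is moved stays moved. The work goes in short steps, Python scripts to look and compute and a tool call to move; the robot and the scene stay as the last step left them, time stands still between calls to the robot, and variables do not carry over. Pictures are saved under pics/ and viewed, and the job is handed in when it is done.

Besides the shell and the picture viewer there is one more tool, called after ">>>" by a JSON object that holds its "api" and its "payload". carry_out: Moves the arm, as the interface text tells. Its arguments: {"type":"object","properties":{"increments":{"type":"array","items":{"type":"array","items":{"type":"array","items":{"type":"number","minimum":-1,"maximum":1}}}},"hand":{"type":"number"},"squeeze":{"type":"number"}},"required":["increments"]}

```bash
mkdir -p pics; cat > h.py <<'E'
import numpy as np, cv2
from rig import sense, optics, r, nets
def grab(n,save=None):
    f=optics.grab_frame(n)
    if save: cv2.imwrite('pics/'+save,f['img'][:,:,::-1])
    return f
def world(f,mask=None):
    h,w=f['range_z'].shape; F=h/2/np.tan(np.radians(f['fov_y'])/2)
    v,u=np.mgrid[:h,:w]; z=f['range_z']
    P=np.stack([(u-f['cx'])/F*z,(v-f['cy'])/F*z,z],-1)
    return (P-f['t'])@f['R']
def proj(f,X):
    F=200/np.tan(np.radians(f['fov_y'])/2); c=np.atleast_2d(X)@f['R'].T+f['t']
    return np.c_[c[:,0]/c[:,2]*F+f['cx'],c[:,1]/c[:,2]*F+f['cy']]
E
python3 - <<'E'
from h import *
s=sense();print({k:np.round(v,3) for k,v in s.items()},r.tip_reach)
for n in ['scene','top']:
    f=grab(n,n+'0.png'); print(n,np.round(f['R'],3).tolist(),np.round(f['t']),f['fov_y'])
    for t in ['rect_stand','rect_mirror','casting','round_mirror_top']:
        try:
            for d in nets.tip_of(t,n): print(t,np.round(d['point']),round(d['confidence'],2),proj(f,d['point']).round())
        except Exception as e: print(t,e)
E
```

```text
{'clock': np.float64(0.0), 'qpos': array([-1.107,  0.354,  1.634,  0.   ,  1.155, -0.002]), 'qvel': array([ 0.001, -0.001, -0.001,  0.001,  0.001, -0.001]), 'joint_efforts': array([ 3.0000e-03, -6.0525e+01, -3.4206e+01,  0.0000e+00,  9.0000e-03,
        0.0000e+00]), 'eef_pos': array([ 280.521, -558.01 ,  252.54 ]), 'tcp_rot': array([-3.14 , -0.   ,  0.466]), 'contact_force': array([-0.38 ,  0.061,  0.459]), 'wrist_torque': array([-0.034,  0.013,  0.004]), 'opening': np.float64(1.003)} 22.0
scene [[-0.829, -0.559, -0.009], [-0.319, 0.487, -0.813], [0.459, -0.671, -0.582]] [400. 262. 949.] 43.41744675703009
rect_stand [ 465. -296.   -1.] 0.92 [[374. 177.]]
rect_stand [530. 178.  -3.] 0.9 [[243. 273.]]
rect_mirror it knows: casting, rect_stand, round_mirror_top
casting [389. 199.   5.] 0.64 [[290. 304.]]
round_mirror_top [ 576. -139.  135.] 0.94 [[307. 147.]]
top [[0.307, -0.952, 0.0], [-0.932, -0.301, -0.203], [0.193, 0.062, -0.979]] [-213.  505.  891.] 56.21634486166049
rect_stand [536. 181.   3.] 0.93 [[231. 182.]]
rect_stand [ 464. -296.   -0.] 0.93 [[396. 263.]]
rect_stand [672.  36.   2.] 0.82 [[299. 152.]]
rect_mirror it knows: casting, rect_stand, round_mirror_top
casting [385. 196.  -0.] 0.75 [[206. 234.]]
round_mirror_top [ 579. -134.  140.] 0.68 [[354. 191.]]
round_mirror_top [381. 198.  -3.] 0.15 [[205. 235.]]
```

View pics/scene0.png

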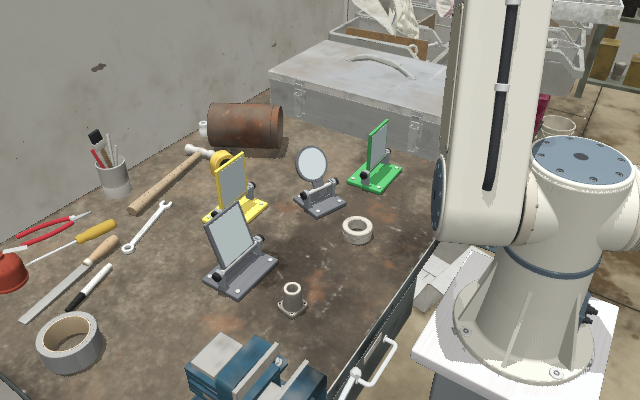

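View pics/top0.png

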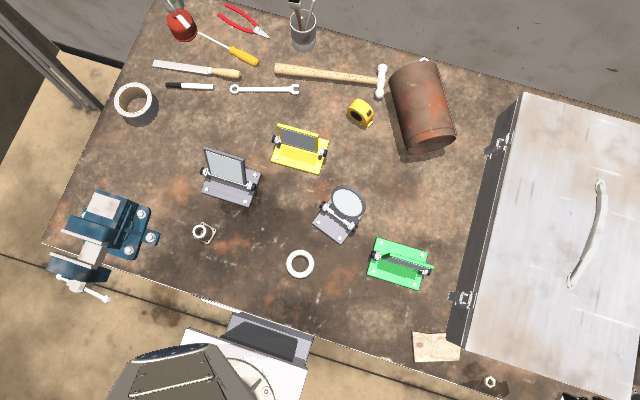

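The candidates in the top view are the grey stand at (231,180), the yellow one at (300,150) and the green one at (399,262). The grey one is meant: it isn't a decoy colour, and the casting at (204,233) stands in front of its bright face. I'll confirm this in an enlarged crop and measure it.

```bash
python3 - <<'E'
from h import *
A=grab('top');B=grab('scene')
a=cv2.resize(A['img'][130:260,160:290],(390,390),interpolation=cv2.INTER_CUBIC)
b=cv2.resize(B['img'][190:320,190:320],(390,390),interpolation=cv2.INTER_CUBIC)
cv2.imwrite('pics/crop1.png',np.hstack([a,b])[:,:,::-1])
for n,f in(('top',A),('scene',B)):
    W=world(f); ok=f['range_z']>0
    roi=ok&(np.hypot(W[...,0]-540,W[...,1]-180)<130)
    # base plate top z~12
    m=roi&(abs(W[...,2]-12)<4)&(np.hypot(W[...,0]-535,W[...,1]-180)<100)
    n_,l,st,c=cv2.connectedComponentsWithStats(m.astype(np.uint8))
    k=1+np.argmax(st[1:,4]); print(n,'base',st[k],cv2.minAreaRect(W[l==k][:,:2].astype(np.float32)))
    # plate: z>65
    p=W[roi&(W[...,2]>68)]
    print('pts',len(p),p.min(0).round(),p.max(0).round())
    rng=np.random.default_rng(0);best=0
    for i in range(300):
        q=p[rng.choice(len(p),3,0)];nn=np.cross(q[1]-q[0],q[2]-q[0])
        if np.linalg.norm(nn)<1: continue
        nn/=np.linalg.norm(nn);inl=abs((p-q[0])@nn)<2
        if inl.sum()>best:best=inl.sum();bi=inl
    q=p[bi];c=q.mean(0);nn=np.linalg.svd(q-c,full_matrices=False)[2][2]
    nn*=-np.sign(nn[0]); print('plane',best,c.round(1),nn.round(3),'tilt',np.arcsin(nn[2]),'yaw',np.arctan2(-nn[1],-nn[0]))
    h=np.array([-nn[1],nn[0],0]);h/=np.linalg.norm(h); t=np.cross(nn,h);t*=np.sign(t[2])
    print('along hinge',np.percentile(q@h,[1,99]),'top z',q[:,2].max(),'h',h)
    e=q[q[:,2]>q[:,2].max()-8]; print('topedge',e.mean(0))
E
```

```text
top base [201 177  54  31 838] ((507.8209533691406, 179.1163330078125), (49.66798400878906, 136.43844604492188), 0.6200096011161804)
pts 912 [535. 129.  68.] [573. 229. 154.]
plane 791 [551.9 178.9 113.1] [-0.945 -0.003  0.328] tilt 0.33396179230944645 yaw 0.0028647153316819912
along hinge [-225.9797713  -129.40366914] top z 154.38980903603715 h [ 0.00286471 -0.9999959   0.        ]
topedge [565.00625666 179.6182137  149.62603799]
scene base [ 202  251   76   48 1475] ((531.440185546875, 181.75848388671875), (138.09246826171875, 101.49028015136719), 89.65901947021484)
pts 1682 [532. 130.  68.] [572. 233. 152.]
plane 1342 [550.  183.9 109.7] [-0.945  0.     0.327] tilt 0.3333938177366353 yaw -0.00036488925166749866
along hinge [-230.73759334 -133.64891434] top z 150.73891117272314 h [-3.64889244e-04 -9.99999933e-01  0.00000000e+00]
topedge [562.81638508 183.33255507 146.36822963]
```

View pics/crop1.png

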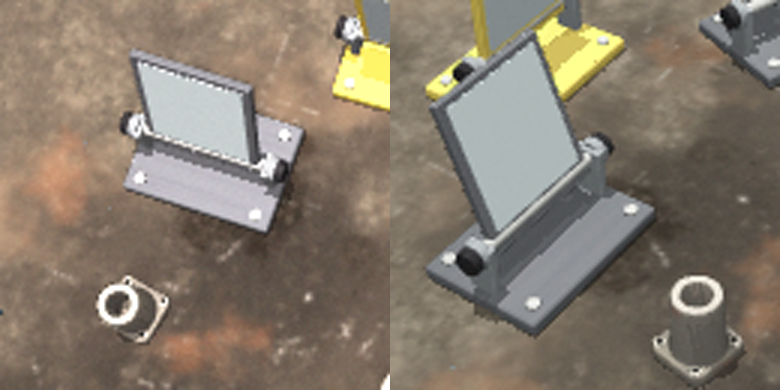

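The crop confirms it: the grey stand with the bright plate faces the casting (left crop at (130,305)). The stand is at about (532,181) with yaw ≈ 0, and the tilt is 0.334. I'll close the fingers, point the tool down at yaw 0 and push the bright face towards +x with the tips at z ≈ 100, well above the casting.

>>> {"api": "carry_out", "payload": {"increments": [[[0.067, -0.075, 0, 0, 0, 0.089], [0.133, -0.149, 0, 0, 0, 0.178], [0.2, -0.224, 0, 0, 0, 0.267], [0.266, -0.298, 0, 0, 0, 0.356], [0.333, -0.373, 0, 0, 0, 0.445]]], "hand": 1, "squeeze": 20}}

```text
clock: 0.92
eef_pos: [332.7, -363.6, 253.3]
tcp_rot: [3.141, -0.0, -0.005]
contact_force: [2.4, -0.2, 1.5]
opening: 0.302
```

>>> {"api": "carry_out", "payload": {"increments": [[[0.027, -0.097, 0, 0, 0, 0], [0.054, -0.194, 0, 0, 0, 0], [0.081, -0.291, 0, 0, 0, 0], [0.108, -0.388, 0, 0, 0, 0], [0.135, -0.485, 0, 0, 0, 0]]]}}

```text
clock: 1.33
eef_pos: [386.9, -169.6, 253.6]
tcp_rot: [3.141, -0.001, -0.001]
contact_force: [1.1, -0.6, -0.3]
opening: 0.0
```

>>> {"api": "carry_out", "payload": {"increments": [[[0.027, -0.097, 0, 0, 0, 0], [0.054, -0.194, 0, 0, 0, 0], [0.081, -0.291, 0, 0, 0, 0], [0.108, -0.388, 0, 0, 0, 0], [0.135, -0.485, 0, 0, 0, 0]]]}}

```text
clock: 1.75
eef_pos: [441.0, 24.8, 253.7]
tcp_rot: [3.142, -0.001, -0.0]
contact_force: [0.6, 0.1, 1.3]
opening: -0.002
```

>>> {"api": "carry_out", "payload": {"increments": [[[0.027, -0.097, 0, 0, 0, 0], [0.054, -0.194, 0, 0, 0, 0], [0.081, -0.291, 0, 0, 0, 0], [0.1, -0.388, 0, 0, 0, 0], [0.1, -0.395, 0, 0, 0, 0]]]}}

```text
clock: 2.17
eef_pos: [482.3, 186.3, 253.7]
tcp_rot: [-3.139, -0.002, 0.003]
contact_force: [-0.5, -0.3, 0.6]
opening: 0.001
```

>>> {"api": "carry_out", "payload": {"increments": [[[0, 0, 0.1, 0, 0, 0], [0, 0, 0.2, 0, 0, 0], [0, 0, 0.3, 0, 0, 0], [0, 0, 0.328, 0, 0, 0], [0.06, 0, 0.328, 0, 0, 0]]]}}

```text
clock: 2.58
eef_pos: [498.8, 179.2, 118.4]
tcp_rot: [3.138, 0.011, 0.0]
contact_force: [-0.2, 0.4, 0.2]
opening: -0.005
```

```bash
cat >> h.py <<'E'
def tilt(n):
    f=grab(n);W=world(f); roi=(f['range_z']>0)&(abs(W[...,1]-181)<46)&(W[...,0]>525)&(W[...,0]<660)&(W[...,2]>58)&(W[...,2]<160)
    p=W[roi];rng=np.random.default_rng(0);best=0
    for i in range(400):
        q=p[rng.choice(len(p),3,0)];nn=np.cross(q[1]-q[0],q[2]-q[0])
        if np.linalg.norm(nn)<1: continue
        nn/=np.linalg.norm(nn)
        if abs(nn[1])>.1: continue
        inl=abs((p-q[0])@nn)<2
        if inl.sum()>best:best=inl.sum();bi=inl
    q=p[bi];c=q.mean(0);nn=np.linalg.svd(q-c,full_matrices=False)[2][2];nn*=-np.sign(nn[0])
    print(n,best,len(p),c.round(),nn.round(3),'tilt deg',np.degrees(np.arctan2(nn[2],-nn[0])).round(2))
    return f
E
python3 - <<'E'
from h import *
a=tilt('top');b=tilt('scene');w=grab('wrist')
cv2.imwrite('pics/s2.png',np.hstack([cv2.resize(x['img'][120:320,140:340],(390,390)) for x in(a,b)])[:,:,::-1])
E
```

```text
top 496 569 [552. 165. 114.] [-0.942 -0.005  0.334] tilt deg 19.54
scene 755 937 [546. 201.  99.] [-0.942 -0.003  0.334] tilt deg 19.53
```

View pics/s2.png

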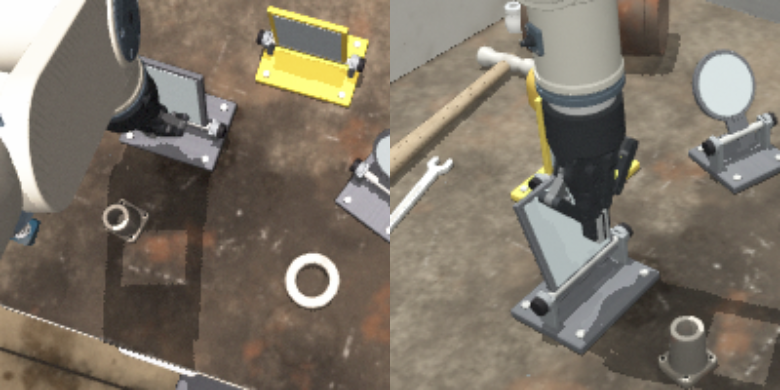

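Both cameras show the closed fingers in front of the bright face, with the tilt still at 19.5°. I'll push gently to part of the way.

>>> {"api": "carry_out", "payload": {"increments": [[[0.04, 0, 0, 0, 0, 0], [0.07, 0, 0, 0, 0, 0], [0.095, 0, 0, 0, 0, 0], [0.115, 0, 0, 0, 0, 0], [0.13, 0, 0, 0, 0, 0]]]}}

```text
clock: 3.15
eef_pos: [556.4, 180.4, 122.0]
tcp_rot: [3.141, 0.002, -0.001]
contact_force: [-4.7, -0.2, -0.3]
opening: -0.001
```

>>> {"api": "carry_out", "payload": {"increments": [[[0, 0, 0, 0, 0, 0], [0, 0, 0, 0, 0, 0]]]}}

```text
clock: 3.32
eef_pos: [557.4, 180.7, 122.3]
tcp_rot: [-3.141, -0.001, -0.0]
contact_force: [-0.5, 0.3, 0.1]
opening: -0.002
```

```bash
python3 - <<'E'
from h import *
a=tilt('top');b=tilt('scene')
E
```

```text
top 446 587 [555. 172.  84.] [-0.812  0.001  0.584] tilt deg 35.73
scene 968 1629 [558. 190.  89.] [-0.82   0.011  0.572] tilt deg 34.87
```

>>> {"api": "carry_out", "payload": {"increments": [[[0.015, 0, 0, 0, 0, 0], [0.026, 0, 0, 0, 0, 0], [0.034, 0, 0, 0, 0, 0], [0.034, 0, 0, 0, 0, 0], [0.034, 0, 0, 0, 0, 0]]]}}

```text
clock: 3.83
eef_pos: [571.1, 180.7, 122.2]
tcp_rot: [-3.141, -0.001, -0.0]
contact_force: [-0.8, 0.3, 0.1]
opening: -0.001
```

```bash
python3 - <<'E'
from h import *
a=tilt('top');b=tilt('scene')
E
```

```text
top 560 731 [560. 175.  80.] [-0.721 -0.005  0.693] tilt deg 43.9
scene 1031 1736 [566. 188.  87.] [-0.724  0.008  0.69 ] tilt deg 43.62
```

>>> {"api": "carry_out", "payload": {"increments": [[[0.005, 0, 0, 0, 0, 0], [0.005, 0, 0, 0, 0, 0], [0.005, 0, 0, 0, 0, 0]]]}}

```text
clock: 4.18
eef_pos: [572.3, 180.7, 122.1]
tcp_rot: [3.142, 0.0, -0.0]
contact_force: [-2.2, -0.1, 0.4]
opening: 0.0
```

>>> {"api": "carry_out", "payload": {"increments": [[[-0.03, 0, 0, 0, 0, 0], [-0.12, 0, 0, 0, 0, 0], [-0.22, 0, 0, 0, 0, 0], [-0.22, 0, -0.1, 0, 0, 0], [-0.22, 0, -0.2, 0, 0, 0]]]}}

```text
clock: 4.6
eef_pos: [479.2, 179.3, 199.9]
tcp_rot: [3.138, 0.008, 0.001]
contact_force: [3.3, 0.5, 1.6]
opening: -0.002
```

>>> {"api": "carry_out", "payload": {"increments": [[[0, 0.1, -0.05, 0, 0, 0], [0, 0.2, -0.1, 0, 0, 0], [0, 0.3, -0.1, 0, 0, 0], [0, 0.4, -0.1, 0, 0, 0], [0, 0.5, -0.1, 0, 0, 0]]]}}

```text
clock: 5.02
eef_pos: [485.0, -20.6, 243.3]
tcp_rot: [3.141, -0.004, 0.001]
contact_force: [0.3, -0.4, 0.2]
opening: -0.001
```

>>> {"api": "carry_out", "payload": {"increments": [[[0, 0.1, 0, 0, 0, 0], [0, 0.2, 0, 0, 0, 0], [0, 0.3, 0, 0, 0, 0], [0, 0.3, 0, 0, 0, 0]]]}}

```text
clock: 5.35
eef_pos: [485.0, -145.0, 242.8]
tcp_rot: [3.138, -0.003, -0.004]
contact_force: [0.0, -0.2, 0.4]
opening: -0.003
```

```bash
python3 - <<'E'
from h import *
a=tilt('top');b=tilt('scene');a=tilt('top');b=tilt('scene');print(sense()['clock'])
cv2.imwrite('pics/s3.png',np.hstack([cv2.resize(x['img'][120:320,140:340],(390,390)) for x in(a,b)])[:,:,::-1])
for n,f in(('top',a),('scene',b)):
    W=world(f);p=W[(abs(W[...,1]-181)<30)&(W[...,0]>580)&(W[...,0]<640)&(W[...,2]>60)&(W[...,2]<160)]
    print('top edge',p[np.argsort(p[:,2])[-20:]].mean(0).round(1))
for t,n in (('casting','top'),('round_mirror_top','top'),('casting','scene'),('round_mirror_top','scene')):
    print(t,[(np.round(d['point']),round(d['confidence'],2)) for d in nets.tip_of(t,n)])
E
```

```text
top 1077 1286 [574. 180.  95.] [-0.718 -0.004  0.696] tilt deg 44.13
scene 1356 1775 [572. 182.  92.] [-0.717 -0.008  0.697] tilt deg 44.16
top 1079 1289 [575. 181.  95.] [-0.713  0.005  0.701] tilt deg 44.54
scene 1320 1790 [572. 183.  92.] [-0.72  -0.008  0.694] tilt deg 43.95
5.55
top edge [606.3 179.9 128.1]
top edge [604.1 185.9 125.7]
casting [(array([382., 198.,   1.]), 0.57)]
round_mirror_top []
casting [(array([389., 197.,   7.]), 0.62)]
round_mirror_top [(array([ 578., -136.,  141.]), 0.79)]
```

View pics/s3.png

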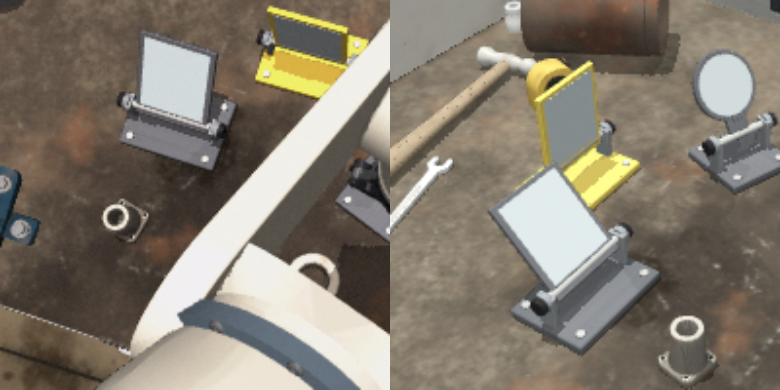

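The arm is clear and the tilt reads about 44.2°. The casting at (122,220) and the round mirror at (720,85) in the crops haven't changed. I'll wait a moment to check the hinge holds.

>>> {"api": "carry_out", "payload": {"increments": [[[0, 0, 0, 0, 0, 0], [0, 0, 0, 0, 0, 0], [0, 0, 0, 0, 0, 0], [0, 0, 0, 0, 0, 0], [0, 0, 0, 0, 0, 0]]]}}

```text
clock: 6.17
eef_pos: [484.4, -138.7, 242.1]
tcp_rot: [-3.142, -0.0, -0.0]
contact_force: [0.4, 0.3, -0.5]
opening: 0.0
```

>>> {"api": "carry_out", "payload": {"increments": [[[0, 0, 0, 0, 0, 0], [0, 0, 0, 0, 0, 0], [0, 0, 0, 0, 0, 0], [0, 0, 0, 0, 0, 0], [0, 0, 0, 0, 0, 0]]]}}

```text
clock: 6.58
eef_pos: [484.3, -138.8, 242.1]
tcp_rot: [-3.142, 0.0, -0.0]
contact_force: [-0.6, 0.3, -0.2]
opening: 0.001
```

```bash
python3 - <<'E'
from h import *
for i in range(3): tilt('top');tilt('scene')
E
```

```text
top 1073 1288 [574. 180.  94.] [-0.717 -0.003  0.697] tilt deg 44.18
scene 1352 1775 [573. 183.  92.] [-0.714  0.003  0.7  ] tilt deg 44.44
top 1072 1283 [574. 181.  95.] [-0.714 -0.003  0.7  ] tilt deg 44.45
scene 1386 1780 [572. 182.  92.] [-0.714 -0.003  0.7  ] tilt deg 44.43
top 1072 1286 [574. 180.  95.] [-0.713 -0.002  0.701] tilt deg 44.48
scene 1392 1771 [573. 183.  93.] [-0.711  0.001  0.703] tilt deg 44.66
```

The tilt is steady at about 44.4°, so I'm handing it in.

```bash
python3 -c "
from rig import r
print(r.sign_off())"
```

```text
the job is handed in; nothing more can be done
None
```

The rectangular mirror facing the casting now stands at about 44.4°, against the 45° you asked for, and I've handed the job in. I pushed its bright face back from about 19° with the closed fingertips, in steps, then moved the arm clear.

- **Hinge:** the last readings from both cameras, about 2 s after release, were 44.2 to 44.7°, with no drift. Earlier readings after release were 44.0 to 44.5°, so the scatter is about half a degree.
- **Casting:** it was found in both views within about 4 mm of its first position, which is within the measuring error.
- **Round mirror:** it was found unmoved (within about 6 mm) in the scene view. The network did not find it in the top view, where the arm partly hid it.
- **Forces:** the highest contact force reported at the end of a move during the push was about 5 N.
- **Time:** the job took about 7 s of the 32 s allowed.

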